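# Release and remove a two-step pressure cap

### The job

The pressure tank on the analyser has to be opened. Without pressing down, turn its blue cap anticlockwise until you feel the springy first stop and lean on it for a moment so that the tank vents, without forcing it; then push the cap down just far enough to pass the stop without crushing the seal, turn it on to the release position and lift it out. Set the cap down gently, standing upright on its foot, in the middle of the white drip dish, and leave everything else where it is.

Things in the scene. Friction and masses are not known exactly. Their poses are not given: they have to be found in the camera images.
- tank: Fixed round grey metal pressure tank, 106 mm across the base, 100 mm above it, shoulder 85 mm high, with a black neck in the middle of its top. Origin at the centre of its underside, z up along the neck axis, on which the cap turns. Green dots on the shoulder at its +x and -x: release direction; red dots: locked direction. A hose stub 40 mm up at its back sticks out to 68 mm from the axis.
- neck (a point): Centre of the neck's rim, 107 mm above the worktop, 63 mm outer diameter, axes as the tank. Release position: the cap's x axis along this x axis, either way round; then the cap's lugs pass the rim's two slots with 1.8 mm to spare on each side; a solid end stop stands 0.08 rad beyond. Only there can the cap be lifted; it is clear of the neck when lifted 20 mm.
- cap_handle (a point): Centre of the upright blue handle bar of the blue pressure cap (about 90 g): 58 mm long (x), 14 mm thick (y), 28 mm high (top 14 mm above this point). Pinch it across its thickness. Below it a disc of 66 mm diameter, 8 mm thick, upper face 14 mm below this point. Fitted, this point is 139 mm above the worktop; the cap's foot is 45 mm below it.
- cap: The same blue cap; origin at the underside of its flat 21 mm square foot, on a stem 30 mm in diameter; axes as cap_handle. Two steel lugs stick out along +x and -x, to 25.5 mm from the axis. It starts locked, its x axis 1.15 to 1.35 rad clockwise (from above) of the tank's x axis, and turns anticlockwise to the release position, past the first stop (see vent).
- vent (a joint): First stop: hidden sprung pawl, rad, 0 = untouched, grows as the cap's lugs push it anticlockwise: 0.1 N m at once, then 1.6 N m per rad. The cap meets it 0.60 to 0.90 rad short of release, differing from tank to tank, unseen. Pushed 0.05 or more with the cap not pressed down, the tank vents; beyond 0.17 it is forced. It springs back when passed.
- seal (a joint): Spring-loaded seal under the cap's foot, m, 0 = up, grows as the cap is pushed down: 4 N at once, then 1.6 N per mm. At 3.5 mm or more (9.6 N) the lugs pass below the first stop; hold it down until turned 0.5 rad beyond where the stop was met. Under 2.5 mm counts as not pressed; over 7.0 mm (15 N) crushes it.
- dish: Fixed round white drip dish, 86 mm outer diameter, 10 mm high rim, flat inner floor 4 mm above the worktop and about 75 mm across. Origin at the centre of its underside. It stands to the right or to the left in front of the tank, in exchange with the diluent bottle.
- diluent_mid (a point): Loose small cream diluent bottle with black lid, 37 mm in diameter, 70 mm high, bystander; point half-way up.
- red_cap: Loose red screw cap, 29 mm in diameter, 16 mm high, bystander on the right-hand side. Origin at the centre of its underside.
- white_cap: Loose white screw cap, 29 mm in diameter, 17 mm high, bystander on the left-hand side. Origin at the centre of its underside.
- marker: Loose white marker pen with red lid, 130 mm long, 12 mm high, lying behind the tank, bystander. Origin at the middle of its underside.
There are look-alikes about, which are no part of the job. Several things have the shape of the cap; the one meant has the colours described above.

How it is judged:
By the outcome, as a careful person would: the job done as asked, in the order asked, and still so for the second after the job is handed in, with the robot touching nothing.
It also fails if it takes over 67 s, if anything falls off the work surface, if the arm or the gripper's body presses on something with over 40 N, if the wrist force passes 120 N, or if a joint passes its speed limit or range.

### The arm

A 6-joint arm with a two-finger parallel gripper is mounted at the origin on a cart in front of the work surface, level with it; the furniture and walls round the work are solid. World frame = base frame: x ahead of the robot, y to its left, z up, the work surface at z = 0. Lengths are in m, angles in rad, forces in N, time in s.
With the tool pointing down it reaches from about 0.375 to 0.975 m from the base axis. Payload 3.8 kg.
Tool frame: the origin (TCP) lies where the fingers leave the gripper's body, on its centre line; the fingertips stand 73 mm ahead of it and the grasp point (between the pads) lies 54 mm ahead of it (nose_length is the distance from the TCP to the fingertips, in m); z points along the fingers, y is the line along which they close (so a half turn about z gives the same grasp; the last joint's range is limited). The gripper opens to 85 mm and grips with 20 to 120 N. Pads are 22 mm wide; open, the fingers measure 114 mm over their backs; the gripper's body (76 mm by 85 mm) begins 54 mm behind the grasp point. The pads swing forward as they close: fully open they stand 13 mm farther back than shut.
Start: joints at [1.19, 0.264, 1.604, -0, 1.274, -0.037], TCP at [0.228, 0.635, 0.304] pointing down, gripper open.
Joint ranges: [-2.63, 2.63], [-0.94, 2.18], [0.31, 2.57], [-1.31, 4.45], [0, 2.66], [-2.55, 2.55]. Speed limits (rad/s): [2.57, 2.57, 3.14, 3.14, 3.14, 3.14].

### API

Orientations are given as a rotation vector (axis times angle).
In Python, from workcell import read_state, read_camera, calibration, finish_job, look_for, cut_out, tip_of, nose_length gives the robot as it stands.
- The arm moves only by the tool step_arm, never from a script. Its argument "targets" is a list of rows, each a list of 3 entries, a list of its own where there are three numbers: the turn, a rotation vector about the tool's x, y, z in rad, then the shift along the tool's x, y, z in mm, then the finger opening in mm, from 0 to 85.4. In form: [[[ax, ay, az], [x, y, z], grip], ...]. A call has 1 to 5 rows; each row shifts and turns the commanded pose from where the row before left it, along the tool's axes as they then stand; what a row does not reach is not made up. A row lasts 1/12 s, in which the tool goes at most 41.7 mm and 7.16 degrees, less where a joint would pass 70% of its speed; a pose out of reach is approached as far as the arm can. A call with a gripper value outside its range is refused whole. The fingers move at their own pace and stop on an object; "grip_force" is the grip in N (left out, the last holds). Time passes only in rows, so rows that do not move let the fingers close. It gives the time, the measured TCP pose, the force, the opening and the grip force at its end, in the units of the state.
- read_state(): the state, without advancing time (a new reading comes with each control period).
- read_camera(name): name is "side" or "top" or "wrist"; returns the picture (420x560x3 uint8, red, green, blue); there is no depth.
- calibration(name): a dict with "camera_matrix" (3x3 intrinsics, pixels), "R" (3x3) and "t" (3): a world point X has camera coordinates R X + t. Camera axes: x right, y down, z forward; pixel columns grow to the right and rows downward; lengths in m; the calibration is good to about 2 mm. A picture is of the moment at which its call begins: read the wrist's pose just before it. calibration takes no time and is no camera call; for the wrist camera it gives the pose at the moment of the call.
- finish_job(): hands the job in; it is judged then, once.
Trained networks look in the newest picture that a camera, given by its name, has taken for a name from the list of things; names that differ only in an ending like _2 or _b are one class to them, and where a whole thing is asked for, a point or a joint stands for the part that bears it (a point fixed in the world has none). Each returns a list of dicts, best first, with "score" (0 to 1); they miss things now and then, are a little off and sometimes report something else, mostly with a low value. They report only what shows in the picture. A call takes as long as a camera call. They do not tell look-alikes from the thing itself.
- look_for(camera, query): "extent" ([left, top, right, bottom] in pixels, round what is visible of it).
- cut_out(camera, query): "region" (420x560 bool, what is visible of it) and "extent" ([left, top, right, bottom] in pixels, round what is visible of it).
- tip_of(camera, query): "at" ([row, column] in pixels: a listed point, or the origin of a listed thing).
The state is a dict: "time": time; "q": joint angles; "joint_vel": joint speeds; "joint_torque": joint torques, N m; "tool_pos": TCP position; "tcp_rot": TCP orientation; "wrist_force": force on the tool from outside, world axes, zero at the start; "torque": the same for the moment, N m; "width": opening from 0.0 (shut) to 1.0 (fully open); "grip_force": force on a finger pad.
Only numpy, scipy, OpenCV 4.12 (cv2) and the standard library are available. Lean on these libraries where they do the work, as an engineer would, in place of code of your own. Each camera call takes 0.05 s, during which the arm holds its last target. There are 200 camera calls.

## Working session

There is one attempt and no reset: what is moved stays moved. The work goes in short steps, Python scripts to look and compute and a tool call to move; the robot and the scene stay as the last step left them, time stands still between calls to the robot, and variables do not carry over. Pictures are saved under pics/ and viewed, at most 10 in all, crops included, and the job is handed in when it is done.

Besides the shell and the picture viewer there is one more tool, called after "Request:" as a command line: name --argument value ..., lists and objects as JSON in quotes. step_arm: Moves the arm, as the interface text tells. Its arguments: {"type":"object","properties":{"targets":{"type":"array","items":{"type":"array"}},"grip_force":{"type":"number"}},"required":["targets"]}

```bash
ls; mkdir -p pics
python3 - <<'E'
from workcell import *
import cv2,numpy as np
s=read_state();print(s)
a=read_camera("top");b=read_camera("side")
cv2.imwrite("pics/a.png",cv2.cvtColor(cv2.resize(np.vstack([a,b]),(450,600*1)) if 0 else np.hstack([a,b]),cv2.COLOR_RGB2BGR)[:, :])
cv2.imwrite("pics/top.png",cv2.cvtColor(a,cv2.COLOR_RGB2BGR));cv2.imwrite("pics/side.png",cv2.cvtColor(b,cv2.COLOR_RGB2BGR))
for c in("top","side"):
  k=calibration(c);print(c,k)
  for n in("tank","cap_handle","dish","neck","diluent_mid"):
    print(n,[(round(d["score"],2),np.round(d["at"])) for d in tip_of(c,n)][:4])
E
```

```text
pics
{'time': 0.0, 'q': array([ 1.19009771e+00,  2.64756688e-01,  1.60539629e+00, -2.85700854e-06,
        1.27372893e+00, -3.68557487e-02]), 'joint_vel': array([-3.22627260e-04,  1.67093907e-05, -1.59214459e-03, -1.23275531e-04,
        9.21971444e-04, -2.59728374e-03]), 'joint_torque': array([ 1.60748750e-04, -5.15082049e+01, -3.67322695e+01, -8.43474163e-05,
        1.26980210e-02, -1.34256659e-06]), 'tool_pos': array([0.22730383, 0.63495399, 0.30254745]), 'tcp_rot': array([-0.53736803, -3.09481234,  0.00351821]), 'wrist_force': array([-0.13909062,  0.42430344, -1.24696268]), 'torque': array([-0.02316306, -0.01360296, -0.01111919]), 'grip_force': 0.0, 'width': 0.9982779227653522}
top {'camera_matrix': array([[405.47899352,   0.        , 270.40701831],
       [  0.        , 405.47899352, 205.44529616],
       [  0.        ,   0.        ,   1.        ]]), 'R': array([[-0.00975092, -0.99968521,  0.02311696],
       [-0.99569935,  0.00757691, -0.09233309],
       [ 0.09212887, -0.02391788, -0.9954598 ]]), 't': array([-0.00419843,  0.54897838,  1.13561245])}
tank [(0.8, array([200., 251.]))]
cap_handle [(0.86, array([219., 296.])), (0.65, array([196., 249.])), (0.25, array([248., 333.]))]
dish [(0.57, array([249., 196.]))]
neck [(0.8, array([196., 250.]))]
diluent_mid [(0.53, array([246., 335.]))]
side {'camera_matrix': array([[400.63279673,   0.        , 275.26183435],
       [  0.        , 400.63279673, 214.74999979],
       [  0.        ,   0.        ,   1.        ]]), 'R': array([[ 0.97737748, -0.21128134,  0.00966693],
       [-0.1040412 , -0.52007789, -0.84775847],
       [ 0.18414311,  0.82757428, -0.53029438]]), 't': array([-0.55331921,  0.14877345,  1.00581667])}
tank [(0.56, array([236., 272.])), (0.51, array([191., 223.]))]
cap_handle [(0.82, array([251., 255.])), (0.66, array([197., 267.]))]
dish [(0.87, array([213., 223.]))]
neck [(0.78, array([207., 267.]))]
diluent_mid [(0.87, array([289., 236.]))]
```

View pics/top.png

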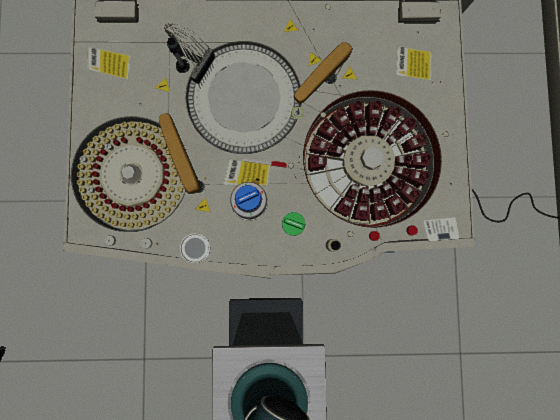

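View pics/side.png

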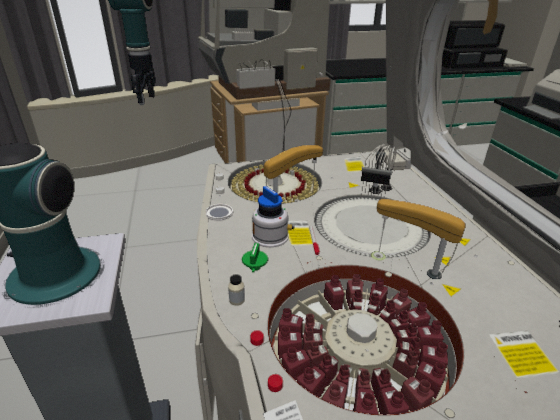

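The top view shows the blue cap on the tank at (row 197, col 249), the dish at (248, 196), a green look-alike at (223, 293) and the bottle at (245, 334). The side view agrees: blue handle at about (197, 267), dish at (212, 220).

```bash
cat > h.py <<'E'
from workcell import *
import cv2,numpy as np
from scipy.spatial.transform import Rotation as Ro
def onz(k,rc,z):
    K=k["camera_matrix"];d=k["R"].T@np.linalg.solve(K,[rc[1],rc[0],1.]);o=-k["R"].T@k["t"]
    return o+d*(z-o[2])/d[2]
def proj(k,X):
    p=k["camera_matrix"]@(k["R"]@np.asarray(X)+k["t"]);return p[1]/p[2],p[0]/p[2]
def togo(s,pos,yaw):
    "tool-frame shift mm and turn for TCP pos, tool down with tool y-axis at world angle yaw (mod pi)"
    R=Ro.from_rotvec(s["tcp_rot"]);best=None
    for y in (yaw,yaw+np.pi):
        ty=np.array([np.cos(y),np.sin(y),0]);tz=np.array([0,0,-1.]);T=Ro.from_matrix(np.c_[np.cross(ty,tz),ty,tz])
        r=(R.inv()*T).as_rotvec()
        print("turn",r.round(3),"shift",(R.inv().apply(pos-s["tool_pos"])*1000).round(1))
def cap_yaw(img,k,c,z,rad=0.031):
    "angle of the blue bar top: mask of the bright blue pixels, lifted to plane z"
    hsv=cv2.cvtColor(img,cv2.COLOR_RGB2HSV);return hsv
E
python3 - <<'E'
from h import *
T=read_camera("top")
k=calibration("top")
for n,rc,z in(("cap",(196,249),.139),("neck",(196,250),.107),("tank",(200,251),0),("dish",(249,196),0.0),("bot",(246,335),.035),("green",(219,296),.03)):print(n,onz(k,rc,z).round(3))
k2=calibration("side")
for n,rc,z in(("cap",(197,267),.139),("neck",(207,267),.107),("tank",(236,272),0),("dish",(213,223),0.0),("bot",(289,236),.035)):print(n,onz(k2,rc,z).round(3))
c=T[170:280,170:360]
cv2.imwrite("pics/c.png",cv2.cvtColor(cv2.resize(c,None,fx=4,fy=4,interpolation=cv2.INTER_CUBIC),cv2.COLOR_RGB2BGR))
s=read_state()
p=onz(k,(196,249),.139)
print(calibration("wrist"), Ro.from_rotvec(s["tcp_rot"]).as_matrix().round(3))
E
```

```text
cap [0.563 0.049 0.139]
neck [0.567 0.047 0.107]
tank [0.568 0.047 0.   ]
dish [0.427 0.206 0.   ]
bot [ 0.432 -0.19   0.035]
green [ 0.509 -0.081  0.03 ]
cap [0.551 0.04  0.139]
neck [0.551 0.042 0.107]
tank [0.568 0.055 0.   ]
dish [0.443 0.208 0.   ]
bot [ 0.434 -0.184  0.035]
{'camera_matrix': array([[339.74411985,   0.        , 280.91610584],
       [  0.        , 339.74411985, 208.72751806],
       [  0.        ,   0.        ,   1.        ]]), 'R': array([[ 3.37615774e-01,  9.41283927e-01, -3.98049402e-04],
       [ 8.98921959e-01, -3.22296068e-01,  2.96756729e-01],
       [ 2.79204050e-01, -1.00547568e-01, -9.54953028e-01]]), 't': array([-0.67458872, -0.03823879,  0.37877923])} [[-0.941  0.337  0.   ]
 [ 0.337  0.941  0.   ]
 [-0.     0.    -1.   ]]
```

View pics/c.png

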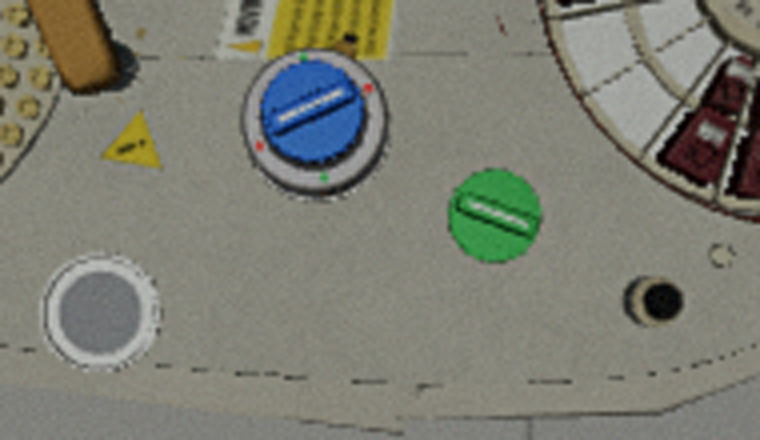

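The crop shows the green dots at (304,57) and (324,178), which gives release at about +0.165 rad in the world frame. The bar runs from (270,128) to (352,92), or about -1.16 rad, so it is 1.32 rad clockwise of release, which fits the spec. I'm moving above the cap now.

Request:
step_arm --targets '[[[0, 0, 0], [-25.7, -22, 0], 85], [[0, 0, 0], [-25.7, -22, 0], 85], [[0, 0, 0], [-25.7, -22, 0], 85], [[0, 0, 0], [-25.7, -22, 0], 85], [[0, 0, 0], [-25.7, -22, 0], 85]]'

```text
time: 1.07
tool_pos: [0.3119, 0.4873, 0.304]
tcp_rot: [0.536, 3.095, 0.0]
wrist_force: [0.3, 0.4, 0.4]
width: 0.996
grip_force: 0.0
```

Request:
step_arm --targets '[[[0, 0, 0], [-25.7, -22, 0], 85], [[0, 0, 0], [-25.7, -22, 0], 85], [[0, 0, 0], [-25.7, -22, 0], 85], [[0, 0, 0], [-25.7, -22, 0], 85], [[0, 0, 0], [-25.7, -22, 0], 85]]'

```text
time: 1.48
tool_pos: [0.3959, 0.3403, 0.3042]
tcp_rot: [0.537, 3.095, 0.001]
wrist_force: [-0.1, 0.3, 1.2]
width: 0.993
grip_force: 0.0
```

Request:
step_arm --targets '[[[0, 0, 0], [-25.7, -22, 0], 85], [[0, 0, 0], [-25.7, -22, 0], 85], [[0, 0, 0], [-25.7, -22, 0], 85], [[0, 0, 0], [-25.7, -22, 0], 85], [[0, 0, 0], [-25.7, -22, 0], 85]]'

```text
time: 1.9
tool_pos: [0.4798, 0.1933, 0.3043]
tcp_rot: [0.537, 3.095, 0.001]
wrist_force: [0.2, 0.2, 0.2]
width: 0.994
grip_force: 0.0
```

Request:
step_arm --targets '[[[0, 0, 0], [-25.7, -22, 0], 85], [[0, 0, 0], [-25.7, -22, 0], 85], [[0, 0, 0], [-25.7, -22, 0], 85], [[0, 0, 0], [-25.7, -22, 0], 85], [[0, 0, 0], [-25.7, -22, 0], 85]]'

```text
time: 2.32
tool_pos: [0.5637, 0.0464, 0.3042]
tcp_rot: [0.538, 3.095, 0.0]
wrist_force: [0.6, 0.3, 0.3]
width: 0.991
grip_force: 0.0
```

Request:
step_arm --targets '[[[0, 0, 0.11], [0, 0, 0], 85], [[0, 0, 0.11], [0, 0, 0], 85], [[0, 0, 0.11], [0, 0, 0], 85], [[0, 0, 0.11], [0, 0, 0], 85], [[0, 0, 0.11], [0, 0, 0], 85]]'

```text
time: 2.73
tool_pos: [0.5632, 0.0477, 0.304]
tcp_rot: [1.366, 2.829, 0.0]
wrist_force: [-0.2, 0.3, -1.1]
width: 0.992
grip_force: 0.0
```

Request:
step_arm --targets '[[[0, 0, 0.11], [0, 0, 0], 85], [[0, 0, 0.11], [0, 0, 0], 85], [[0, 0, 0.043], [0, 0, 0], 85], [[0, 0, 0], [0, 0, 0], 85], [[0, 0, 0], [0, 0, 0], 85]]'

```text
time: 3.15
tool_pos: [0.5631, 0.048, 0.304]
tcp_rot: [1.715, 2.632, 0.0]
wrist_force: [-0.6, -0.2, 0.5]
width: 0.994
grip_force: 0.0
```

Run:
```python
from h import *
s=read_state();k=calibration("wrist");W=read_camera("wrist")
print(s["tool_pos"],Ro.from_rotvec(s["tcp_rot"]).as_matrix().round(3),s["wrist_force"],s["torque"])
cv2.imwrite("pics/w1.png",cv2.cvtColor(W,cv2.COLOR_RGB2BGR))
print("cam",-k["R"].T@k["t"])
for n,z in(("cap_handle",.139),("neck",.107),("tank",0)):
  for d in tip_of("wrist",n)[:3]:print(n,round(d["score"],2),np.round(d["at"]),onz(k,d["at"],z).round(4))
```

```text
[0.56312795 0.04798498 0.30402255] [[-0.404  0.915  0.   ]
 [ 0.915  0.404 -0.   ]
 [-0.     0.    -1.   ]] [-0.559152   -0.16511317  0.48144059] [-0.0134349   0.05359333  0.0145847 ]
cam [0.53275968 0.11705027 0.37286802]
cap_handle 0.97 [261. 176.] [ 0.5059 -0.0194  0.139 ]
tank 0.74 [171. 280.] [0.561 0.051 0.   ]
```

View pics/w1.png

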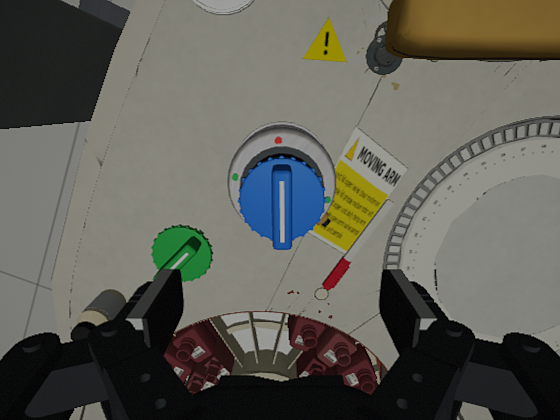

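The wrist view shows the bar's top strip running nearly vertically from about (row 181, col 281) to (243, 283). The green dots are at (176,235) and (199,327), and the red dot is at (140,278). The fingers straddle the bar line. I'll work out the centre and the angles.

Run:
```python
from h import *
k=calibration("wrist");W=read_camera("wrist");s=read_state()
hsv=cv2.cvtColor(W,cv2.COLOR_RGB2HSV)
m=((hsv[...,1]<70)&(hsv[...,2]>150)).astype(np.uint8);m[:175]=0;m[250:]=0;m[:,:270]=0;m[:,296:]=0
n,l,st,ce=cv2.connectedComponentsWithStats(m);i=1+st[1:,4].argmax();ys,xs=np.where(l==i);print(st[i])
P=np.array([onz(k,(y,x),.153) for y,x in zip(ys,xs)]);u,_,v=np.linalg.svd(P-P.mean(0),full_matrices=False)
print("strip c",P.mean(0),"bbox-mid",onz(k,((ys.min()+ys.max())/2,xs.mean()),.153),"ang",np.arctan2(v[0][1],v[0][0]))
# disc silhouette
b=((hsv[...,0]>100)&(hsv[...,0]<122)&(hsv[...,1]>130)).astype(np.uint8);n,l,st,ce=cv2.connectedComponentsWithStats(b);i=1+st[1:,4].argmax();print("blue",st[i],ce[i])
g=((hsv[...,0]>45)&(hsv[...,0]<80)&(hsv[...,1]>100)).astype(np.uint8);g[:,:225]=0
r=(((hsv[...,0]<6)|(hsv[...,0]>174))&(hsv[...,1]>120)).astype(np.uint8);r[160:]=0
for q in(g,r):
  n,l,st,ce=cv2.connectedComponentsWithStats(q)
  for j in range(1,n):
    if st[j,4]>8:print(st[j],ce[j],onz(k,ce[j][::-1],.085).round(4))
for a in (proj(k,[.563,.049,.139]),proj(k,[.563,.049,.125])):print(a)
```

```text
[279 181   6  62 265]
strip c [0.56154912 0.05307066 0.153     ] bbox-mid [0.56163087 0.05287966 0.153     ] ang -1.1439923166846468
blue [ 238  155   88   95 5559] [281.58787552 198.69364994]
[232 174   6   7  33] [234.75757576 176.90909091] [0.5208 0.0453 0.085 ]
[325 197   6   6  24] [327.79166667 199.33333333] [0.603  0.0596 0.085 ]
[275 137   7   7  38] [277.89473684 140.05263158] [0.5423 0.089  0.085 ]
(np.float64(210.99859316430914), np.float64(281.36758575197933))
(np.float64(205.418113444373), np.float64(281.35132819685816))
```

Request:
step_arm --targets '[[[0, 0, -0.011], [4, 0.6, 15], 60], [[0, 0, 0], [0, 0, 30], 60], [[0, 0, 0], [0, 0, 30], 60], [[0, 0, 0], [0, 0, 22], 60], [[0, 0, 0], [0, 0, 6], 60]]' --grip_force 50

```text
time: 3.82
tool_pos: [0.5593, 0.0518, 0.1964]
tcp_rot: [-1.699, -2.635, 0.007]
wrist_force: [-0.8, -0.9, -0.2]
width: 0.7
grip_force: 0.0
```

Request:
step_arm --targets '[[[0, 0, 0], [0, 0, 0], 40], [[0, 0, 0], [0, 0, 0], 30], [[0, 0, 0], [0, 0, 0], 22], [[0, 0, 0], [0, 0, 0], 20], [[0, 0, 0], [0, 0, 0], 20]]'

```text
time: 4.23
tool_pos: [0.5632, 0.0519, 0.2028]
tcp_rot: [1.701, 2.638, 0.003]
wrist_force: [0.2, 0.8, -0.7]
width: 0.235
grip_force: 0.0
```

Run:
```python
from h import *
s=read_state();W=read_camera("wrist");print(s["tool_pos"],s["wrist_force"],s["torque"],s["width"],nose_length() if callable(nose_length) else nose_length)
cv2.imwrite("pics/w2.png",cv2.cvtColor(W,cv2.COLOR_RGB2BGR))
```

```text
[0.56318742 0.05193726 0.20278624] [ 0.20705767  0.75260903 -0.65563644] [-0.04494821 -0.01417962 -0.03206854] 0.2346381527988106 0.0726
```

View pics/w2.png

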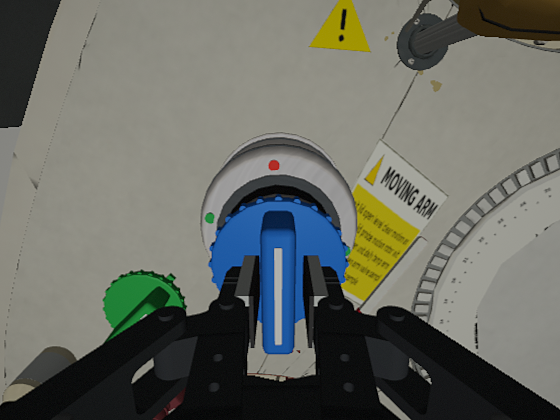

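The fingers straddle the bar centrally (bar at cols 260–295, fingers at about 250 and 312), with the disc clear below. Closing.

Request:
step_arm --targets '[[[0, 0, 0], [0, 0, 0], 12], [[0, 0, 0], [0, 0, 0], 8], [[0, 0, 0], [0, 0, 0], 8], [[0, 0, 0], [0, 0, 0], 8], [[0, 0, 0], [0, 0, 0], 8]]' --grip_force 50

```text
time: 4.7
tool_pos: [0.5627, 0.052, 0.2016]
tcp_rot: [1.702, 2.639, 0.002]
wrist_force: [0.0, -0.2, 4.1]
width: 0.151
grip_force: 48.8
```

```bash
cat >> h.py <<'E'
def rep(n=4):
    A=[]
    for _ in range(n):
        s=read_state();A.append(np.r_[s["tool_pos"]*1000,s["wrist_force"],s["torque"]]);
        if n>1: read_camera("top")
    M=Ro.from_rotvec(s["tcp_rot"]).as_matrix();A=np.mean(A,0)
    print("t",round(s["time"],2),"pos",A[:3].round(2),"F",A[3:6].round(2),"M",A[6:].round(3),"yaw",np.arctan2(M[1,1],M[0,1]).round(4),"tilt",M[2].round(4),"w",round(s["width"]*85.4,1),round(s["grip_force"],1))
E
python3 -c "
from h import *
rep()"
```

```text
t 4.85 pos [562.68  51.94 201.47] F [ 1.31 -0.19  3.68] M [ 0.013 -0.236  0.   ] yaw 0.425 tilt [-6.0e-04  1.4e-03 -1.0e+00] w 12.9 48.8
```

Request:
step_arm --targets '[[[0, 0, -0.05], [0, 0, -0.4], 8], [[0, 0, -0.07], [0, 0, 0], 8], [[0, 0, -0.07], [0, 0, 0], 8], [[0, 0, -0.07], [0, 0, 0], 8], [[0, 0, -0.07], [0, 0, 0], 8]]'

```text
time: 5.32
tool_pos: [0.5622, 0.0519, 0.2014]
tcp_rot: [1.241, 2.886, 0.0]
wrist_force: [1.6, -0.3, 4.2]
width: 0.154
grip_force: 48.8
```

Request:
step_arm --targets '[[[0, 0, 0], [0, 0, 0], 8], [[0, 0, 0], [0, 0, 0], 8]]'

```text
time: 5.48
tool_pos: [0.5621, 0.0519, 0.2013]
tcp_rot: [-1.249, -2.883, -0.0]
wrist_force: [0.3, 0.5, 4.4]
width: 0.149
grip_force: 48.8
```

```bash
python3 -c "
from h import *
rep()"
```

```text
t 5.63 pos [562.11  51.92 201.34] F [0.46 0.06 4.07] M [ 0.059 -0.144 -0.023] yaw 0.7537 tilt [-1.e-04  1.e-04 -1.e+00] w 13.0 48.8
```

Request:
step_arm --targets '[[[0, 0, -0.03], [0, 0, -0.2], 8], [[0, 0, -0.03], [0, 0, 0], 8], [[0, 0, -0.04], [0, 0, 0], 8], [[0, 0, 0], [0, 0, 0], 8], [[0, 0, 0], [0, 0, 0], 8]]'

```text
time: 6.1
tool_pos: [0.562, 0.0519, 0.2014]
tcp_rot: [-1.103, -2.942, 0.0]
wrist_force: [0.0, 0.3, 4.6]
width: 0.153
grip_force: 48.8
```

```bash
python3 -c "
from h import *
rep()"
```

```text
t 6.25 pos [562.02  51.89 201.45] F [0.33 0.1  3.99] M [ 0.042 -0.117  0.015] yaw 0.8541 tilt [ 1.e-04 -1.e-04 -1.e+00] w 12.8 48.8
```

Request:
step_arm --targets '[[[0, 0, -0.02], [0, 0, 0], 8], [[0, 0, -0.02], [0, 0, 0], 8], [[0, 0, 0], [0, 0, 0], 8], [[0, 0, 0], [0, 0, 0], 8]]'

```text
time: 6.63
tool_pos: [0.562, 0.0519, 0.2014]
tcp_rot: [-1.041, -2.964, 0.0]
wrist_force: [-0.2, 0.7, 4.1]
width: 0.155
grip_force: 48.8
```

```bash
python3 -c "
from h import *
rep()"
```

```text
t 6.78 pos [562.02  51.88 201.45] F [0.16 0.39 3.99] M [ 0.026 -0.056 -0.008] yaw 0.8949 tilt [ 1.e-04 -1.e-04 -1.e+00] w 13.2 48.8
```

Request:
step_arm --targets '[[[0, 0, -0.02], [0, 0, 0], 8], [[0, 0, -0.02], [0, 0, 0], 8], [[0, 0, 0], [0, 0, 0], 8], [[0, 0, 0], [0, 0, 0], 8]]'

```text
time: 7.17
tool_pos: [0.562, 0.0519, 0.2014]
tcp_rot: [-0.982, -2.984, 0.0]
wrist_force: [-0.2, 0.6, 3.4]
width: 0.152
grip_force: 48.8
```

```bash
python3 -c "
from h import *
rep()"
```

```text
t 7.32 pos [562.03  51.89 201.46] F [0.18 0.49 3.67] M [-0.007 -0.035  0.041] yaw 0.935 tilt [ 1.e-04 -1.e-04 -1.e+00] w 13.1 48.8
```

Request:
step_arm --targets '[[[0, 0, -0.02], [0, 0, 0], 8], [[0, 0, -0.02], [0, 0, 0], 8], [[0, 0, 0], [0, 0, 0], 8], [[0, 0, 0], [0, 0, 0], 8]]'

```text
time: 7.7
tool_pos: [0.5621, 0.0519, 0.2015]
tcp_rot: [0.922, 3.003, -0.0]
wrist_force: [0.2, 1.2, 3.7]
width: 0.151
grip_force: 48.8
```

```bash
python3 -c "
from h import *
rep()"
```

```text
t 7.85 pos [562.06  51.9  201.48] F [-0.18  0.27  3.9 ] M [ 0.03  -0.034  0.016] yaw 0.975 tilt [-0.  0. -1.] w 13.3 48.8
```

Request:
step_arm --targets '[[[0, 0, -0.02], [0, 0, 0], 8], [[0, 0, -0.02], [0, 0, 0], 8], [[0, 0, 0], [0, 0, 0], 8], [[0, 0, 0], [0, 0, 0], 8]]'

```text
time: 8.23
tool_pos: [0.5621, 0.0519, 0.2015]
tcp_rot: [-0.862, -3.021, -0.0]
wrist_force: [-0.0, 0.6, 4.4]
width: 0.154
grip_force: 48.8
```

```bash
python3 -c "
from h import *
rep()"
```

```text
t 8.38 pos [562.08  51.9  201.49] F [0.19 0.41 4.11] M [-0.002 -0.015 -0.014] yaw 1.0149 tilt [-1.e-04  0.e+00 -1.e+00] w 13.2 48.8
```

Request:
step_arm --targets '[[[0, 0, -0.02], [0, 0, 0], 8], [[0, 0, -0.02], [0, 0, 0], 8], [[0, 0, 0], [0, 0, 0], 8], [[0, 0, 0], [0, 0, 0], 8]]'

```text
time: 8.77
tool_pos: [0.5621, 0.052, 0.2015]
tcp_rot: [0.801, 3.038, 0.001]
wrist_force: [-0.4, 0.6, 4.3]
width: 0.153
grip_force: 48.8
```

```bash
python3 -c "
from h import *
rep()"
```

```text
t 8.92 pos [562.14  52.05 201.5 ] F [0.26 1.08 4.2 ] M [ 0.205 -0.085 -0.056] yaw 1.0549 tilt [ 0.e+00  3.e-04 -1.e+00] w 13.1 48.8
```

Request:
step_arm --targets '[[[0, 0, -0.02], [0, 0, 0], 8], [[0, 0, 0], [0, 0, 0], 8], [[0, 0, 0], [0, 0, 0], 8]]'

```text
time: 9.22
tool_pos: [0.5622, 0.0521, 0.2015]
tcp_rot: [0.771, 3.045, 0.001]
wrist_force: [0.1, 3.2, 3.8]
width: 0.153
grip_force: 48.8
```

```bash
python3 -c "
from h import *
rep(6)"
```

```text
t 9.47 pos [562.15  52.1  201.51] F [0.71 2.64 3.75] M [ 0.528 -0.194 -0.117] yaw 1.0749 tilt [-0.e+00  4.e-04 -1.e+00] w 13.2 48.7
```

Request:
step_arm --targets '[[[0, 0, -0.02], [0, 0, 0], 8], [[0, 0, 0], [0, 0, 0], 8], [[0, 0, 0], [0, 0, 0], 8]]'

```text
time: 9.77
tool_pos: [0.5621, 0.0521, 0.2015]
tcp_rot: [0.74, 3.053, 0.001]
wrist_force: [1.3, 2.8, 4.0]
width: 0.148
grip_force: 48.8
```

```bash
python3 -c "
from h import *
rep(6)"
```

```text
t 10.02 pos [562.14  52.05 201.52] F [1.12 3.61 3.55] M [ 0.768 -0.257 -0.139] yaw 1.0949 tilt [-0.e+00  4.e-04 -1.e+00] w 13.3 48.8
```

Request:
step_arm --targets '[[[0, 0, -0.02], [0, 0, 0], 8], [[0, 0, -0.02], [0, 0, 0], 8], [[0, 0, 0], [0, 0, 0], 8], [[0, 0, 0], [0, 0, 0], 8]]'

```text
time: 10.4
tool_pos: [0.5621, 0.052, 0.2015]
tcp_rot: [0.679, 3.067, 0.0]
wrist_force: [0.9, 3.9, 3.3]
width: 0.15
grip_force: 48.8
```

```bash
python3 -c "
from h import *
rep(6)"
```

```text
t 10.65 pos [562.13  52.01 201.52] F [1.25 4.45 3.46] M [ 0.945 -0.33  -0.188] yaw 1.1349 tilt [-0.e+00  3.e-04 -1.e+00] w 13.2 48.8
```

Request:
step_arm --targets '[[[0, 0, -0.02], [0, 0, 0], 8], [[0, 0, 0], [0, 0, 0], 8], [[0, 0, 0], [0, 0, 0], 8]]'

```text
time: 10.95
tool_pos: [0.5621, 0.052, 0.2015]
tcp_rot: [0.649, 3.074, 0.0]
wrist_force: [1.8, 4.2, 3.9]
width: 0.153
grip_force: 48.8
```

```bash
python3 -c "
from h import *
rep(6)
cv2.imwrite('pics/w3.png',cv2.cvtColor(read_camera('wrist'),cv2.COLOR_RGB2BGR))"
```

```text
t 11.2 pos [562.12  52.   201.51] F [1.67 4.76 3.52] M [ 0.994 -0.286 -0.241] yaw 1.1548 tilt [ 0.e+00  2.e-04 -1.e+00] w 12.9 48.7
```

View pics/w3.png

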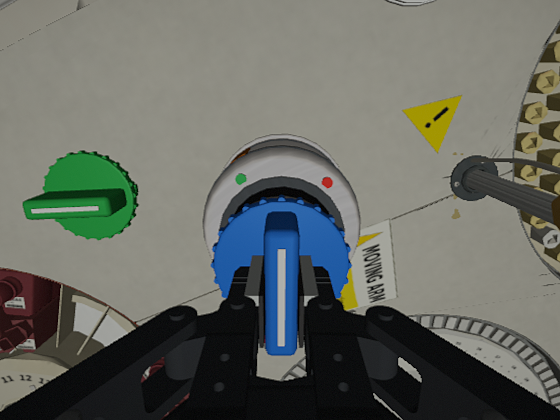

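The bar is still square in the fingers (bar at cols 265–298), and the torque of 0.24 N m means the pawl is pushed about 0.09 rad. I'll lean a moment longer, ease back, then press down.

Request:
step_arm --targets '[[[0, 0, 0], [0, 0, 0], 8], [[0, 0, 0], [0, 0, 0], 8], [[0, 0, 0.03], [0, 0, 0], 8], [[0, 0, 0.03], [0, 0, 0], 8], [[0, 0, 0.04], [0, 0, 0], 8]]'

```text
time: 11.72
tool_pos: [0.5621, 0.0519, 0.2015]
tcp_rot: [0.803, 3.037, -0.0]
wrist_force: [0.6, 3.1, 3.2]
width: 0.157
grip_force: 48.8
```

Request:
step_arm --targets '[[[0, 0, 0.02], [0, 0, 0], 8], [[0, 0, 0], [0, 0, 1.5], 8], [[0, 0, 0], [0, 0, 1.5], 8], [[0, 0, 0], [0, 0, 0], 8], [[0, 0, 0], [0, 0, 0], 8]]' --grip_force 75

```text
time: 12.13
tool_pos: [0.5621, 0.0517, 0.1992]
tcp_rot: [0.83, 3.03, -0.001]
wrist_force: [0.2, 3.8, 7.3]
width: 0.148
grip_force: 76.7
```

```bash
python3 -c "
from h import *
rep(5)"
```

```text
t 12.33 pos [562.14  51.68 199.21] F [-0.29  3.22  7.76] M [ 0.725  0.069 -0.006] yaw 1.0361 tilt [-4.e-04 -3.e-04 -1.e+00] w 12.5 76.7
```

Request:
step_arm --targets '[[[0, 0, 0], [0, 0, 1.6], 8], [[0, 0, 0], [0, 0, 1.6], 8], [[0, 0, 0], [0, 0, 0], 8], [[0, 0, 0], [0, 0, 0], 8]]'

```text
time: 12.72
tool_pos: [0.5623, 0.0517, 0.1968]
tcp_rot: [0.83, 3.03, -0.001]
wrist_force: [-2.2, 3.0, 12.2]
width: 0.145
grip_force: 77.3
```

```bash
python3 -c "
from h import *
rep(4)"
```

```text
t 12.87 pos [562.25  51.68 196.79] F [-1.59  2.68 11.66] M [ 0.678  0.414 -0.038] yaw 1.0362 tilt [-6.e-04 -3.e-04 -1.e+00] w 12.6 77.3
```

Request:
step_arm --targets '[[[0, 0, -0.03], [0, 0, 0], 8], [[0, 0, -0.03], [0, 0, 0], 8], [[0, 0, -0.03], [0, 0, 0], 8], [[0, 0, 0], [0, 0, 0], 8], [[0, 0, 0], [0, 0, 0], 8]]'

```text
time: 13.33
tool_pos: [0.5624, 0.0515, 0.1969]
tcp_rot: [0.692, 3.063, -0.001]
wrist_force: [-2.6, 3.3, 11.1]
width: 0.146
grip_force: 77.2
```

```bash
python3 -c "
from h import *
rep(4)"
```

```text
t 13.48 pos [562.43  51.45 196.89] F [-1.53  2.52 11.52] M [0.553 0.311 0.017] yaw 1.1264 tilt [-1.2e-03 -5.0e-04 -1.0e+00] w 12.5 77.2
```

Request:
step_arm --targets '[[[0, 0, -0.05], [0, 0, 0], 8], [[0, 0, -0.05], [0, 0, 0], 8], [[0, 0, -0.05], [0, 0, 0], 8], [[0, 0, -0.05], [0, 0, 0], 8], [[0, 0, 0], [0, 0, 0], 8]]'

```text
time: 13.95
tool_pos: [0.5628, 0.0512, 0.197]
tcp_rot: [0.379, 3.117, -0.002]
wrist_force: [-1.4, 2.0, 10.9]
width: 0.139
grip_force: 77.2
```

```bash
python3 -c "
from h import *
rep(3)"
```

```text
t 14.05 pos [562.76  51.21 197.05] F [-1.    1.81 10.86] M [ 0.375  0.154 -0.   ] yaw 1.3266 tilt [-0.0021 -0.001  -1.    ] w 12.7 77.2
```

Request:
step_arm --targets '[[[0, 0, -0.06], [0, 0, 0], 8], [[0, 0, -0.06], [0, 0, 0], 8], [[0, 0, -0.06], [0, 0, 0], 8], [[0, 0, -0.06], [0, 0, 0], 8], [[0, 0, -0.04], [0, 0, 0], 8]]'

```text
time: 14.52
tool_pos: [0.5631, 0.0511, 0.1972]
tcp_rot: [-0.06, 3.138, -0.003]
wrist_force: [-0.9, 0.8, 11.8]
width: 0.147
grip_force: 77.2
```

```bash
python3 -c "
from h import *
rep(4)"
```

```text
t 14.67 pos [563.06  51.11 197.17] F [-0.35  0.76 11.27] M [0.298 0.015 0.005] yaw 1.6066 tilt [-0.0025 -0.0017 -1.    ] w 12.2 77.2
```

Request:
step_arm --targets '[[[0, 0, -0.05], [0, 0, 0], 8], [[0, 0, -0.05], [0, 0, 0], 8], [[0, 0, -0.037], [0, 0, 0], 8], [[0, 0, 0], [0, 0, -3], 8], [[0, 0, 0], [0, 0, -2.5], 8]]'

```text
time: 15.13
tool_pos: [0.5629, 0.0512, 0.2017]
tcp_rot: [-0.271, 3.128, -0.003]
wrist_force: [3.5, 1.7, 2.5]
width: 0.148
grip_force: 76.0
```

Request:
step_arm --targets '[[[0, 0, 0], [0, 0, -2], 8], [[0, 0, 0], [0, 0, -2], 8], [[0, 0, 0], [0, 0, 0], 8], [[0, 0, 0], [0, 0, 0], 8]]'

```text
time: 15.47
tool_pos: [0.5612, 0.0515, 0.2038]
tcp_rot: [0.269, -3.128, 0.001]
wrist_force: [0.7, 0.7, -1.0]
width: 0.147
grip_force: 75.5
```

```bash
python3 -c "
from h import *
rep(4)"
```

```text
t 15.62 pos [561.24  51.56 203.85] F [ 0.45  0.11 -0.98] M [ 0.038 -0.107  0.002] yaw 1.7422 tilt [ 2.4e-03 -2.0e-04 -1.0e+00] w 12.5 75.4
```

It is free: the only load is the cap's own weight. Lifting.

Request:
step_arm --targets '[[[0, 0, 0], [0, 0, -4], 8], [[0, 0, 0], [0, 0, -5], 8], [[0, 0, 0], [0, 0, -5], 8], [[0, 0, 0], [0, 0, -5], 8], [[0, 0, 0], [0, 0, -6], 8]]'

```text
time: 16.08
tool_pos: [0.5621, 0.0519, 0.2305]
tcp_rot: [-0.269, 3.13, -0.0]
wrist_force: [0.0, -0.1, -1.1]
width: 0.144
grip_force: 75.4
```

Request:
step_arm --targets '[[[0, 0, 0], [0, 0, -12], 8], [[0, 0, 0], [0, 0, -15], 8], [[0, 0, 0], [0, 0, -12], 8], [[0, 0, 0], [0, 0, 0], 8], [[0, 0, 0], [0, 0, 0], 8]]'

```text
time: 16.5
tool_pos: [0.5628, 0.0519, 0.2705]
tcp_rot: [-0.268, 3.127, -0.0]
wrist_force: [-0.5, -0.2, -0.7]
width: 0.146
grip_force: 75.5
```

Run:
```python
from h import *
rep(1)
for c in("top","side"):
  W=read_camera(c);k=calibration(c)
  m=[d for d in cut_out(c,"dish")][:2]
  for d in m:
    ys,xs=np.where(d["region"]);e=d["extent"]
    print(c,round(d["score"],2),e,onz(k,((e[1]+e[3])/2,(e[0]+e[2])/2),.008).round(4))
    (cx,cy),ax,_=cv2.fitEllipse(max(cv2.findContours(d["region"].astype(np.uint8),0,1)[0],key=len));print(" ell",cx,cy,ax,onz(k,(cy,cx),.009).round(4))
cv2.imwrite("pics/s4.png",cv2.cvtColor(cv2.resize(W[150:300,160:340],None,fx=4,fy=4),cv2.COLOR_RGB2BGR))
```

```text
t 16.5 pos [562.84  51.93 270.47] F [-0.52 -0.18 -0.69] M [ 0.003 -0.027 -0.03 ] yaw 1.742 tilt [-3.1e-03 -4.0e-04 -1.0e+00] w 12.5 75.5
top 0.57 [180.6, 234.1, 198.3, 262.8] [0.4286 0.2238 0.008 ]
 ell 190.077880859375 247.41041564941406 (19.279695510864258, 31.582517623901367) [0.4315 0.2219 0.009 ]
side 0.87 [205.0, 207.0, 229.5, 222.0] [0.4238 0.1897 0.008 ]
 ell 218.41783142089844 211.72303771972656 (13.874699592590332, 26.54134750366211) [0.4288 0.2037 0.009 ]
```

View pics/s4.png

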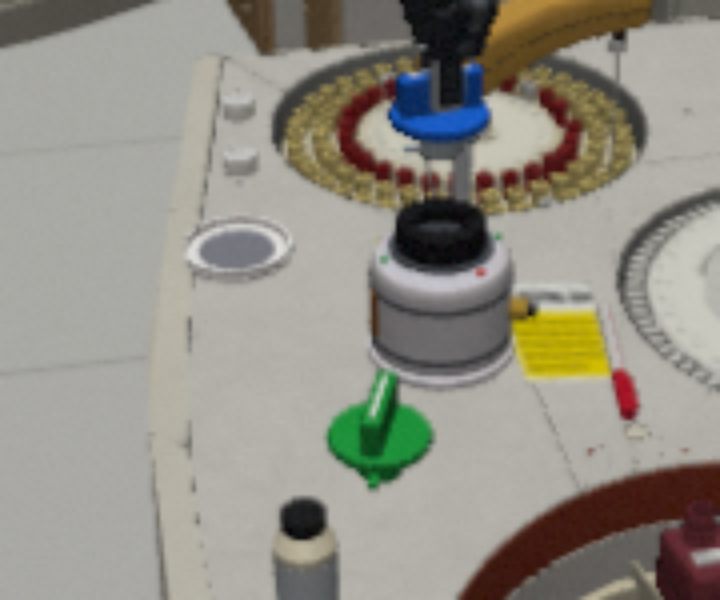

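The cap hangs upright and clear of the neck (crop about (100,440)). The dish rim spans crop cols 185–292 and rows 215–280, so its centre is near full-image row 212, col 219.6.

Run:
```python
from h import *
a=onz(calibration("side"),(211.8,219.6),.009);print(a)
T=read_camera("top");b=onz(calibration("top"),(248,195.1),.009);print(b)
k=calibration("wrist");s=read_state()
g=(a+b)/2
for dx,dy in((0,0),):
  print("proj",proj(k,g),proj(k,[.562,.052,.107]))
W=read_camera("wrist")
for q in tip_of("wrist","dish"):print(q,onz(k,q["at"],0))
hsv=cv2.cvtColor(T,cv2.COLOR_RGB2HSV)[225:275,170:225]
m=(hsv[...,2]>215).astype(np.uint8);ys,xs=np.where(m);print(m.sum(),ys.min()+225,ys.max()+225,xs.min()+170,xs.max()+170)
r=Ro.from_rotvec(s["tcp_rot"]).inv().apply(g-s["tool_pos"])*1000;print(g,r)
```

```text
[0.43237953 0.20256586 0.009     ]
[0.42969301 0.20756142 0.009     ]
proj (np.float64(72.4915707008551), np.float64(474.1666943466576)) (np.float64(215.7569124181269), np.float64(281.60076377606845))Traceback (most recent call last):
  File "<stdin>", line 11, in <module>
    return umr_minimum(a, axis, None, out, keepdims, initial, where)
ValueError: zero-size array to reduction operation minimum which has no identity
```

Request:
step_arm --targets '[[[0, 0, 0], [5, 20, 0], 8], [[0, 0, 0], [10, 38, 0], 8], [[0, 0, 0], [10, 38, 0], 8], [[0, 0, 0], [10, 38, 0], 8], [[0, 0, 0], [5, 39, 0], 8]]'

```text
time: 17.27
tool_pos: [0.4916, 0.2164, 0.2683]
tcp_rot: [0.267, -3.129, 0.001]
wrist_force: [0.8, 0.2, -1.3]
width: 0.146
grip_force: 75.4
```

Request:
step_arm --targets '[[[0, 0, 0], [0, 0, 0], 8], [[0, 0, 0], [0, 0, 0], 8], [[0, 0, 0], [0, 0, 0], 8]]'

```text
time: 17.52
tool_pos: [0.4931, 0.2155, 0.2685]
tcp_rot: [0.271, -3.13, 0.001]
wrist_force: [0.5, -0.7, -0.6]
width: 0.15
grip_force: 75.4
```

Run:
```python
from h import *
rep(1);k=calibration("wrist");W=read_camera("wrist")
print(proj(k,[.431,.205,.009]))
for q in tip_of("wrist","dish"):print(q,onz(k,q["at"],0))
cv2.imwrite("pics/w5.png",cv2.cvtColor(W,cv2.COLOR_RGB2BGR))
```

```text
t 17.52 pos [493.09 215.52 268.48] F [ 0.47 -0.66 -0.65] M [ 0.079  0.037 -0.033] yaw 1.7433 tilt [ 4.e-04 -8.e-04 -1.e+00] w 12.8 75.4
(np.float64(117.56652250588687), np.float64(281.97418990677))
{'at': [118.7, 286.6], 'score': 0.56} [0.43161523 0.20963548 0.        ]
```

View pics/w5.png

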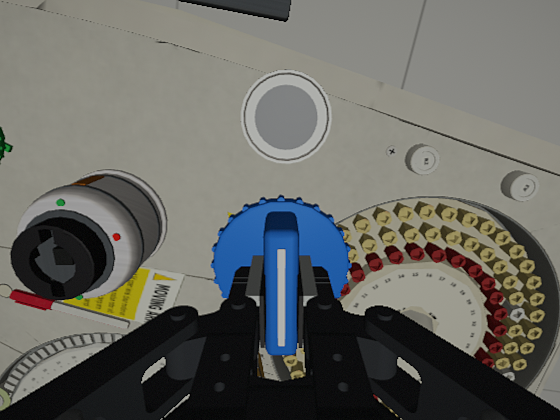

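The dish is in clear view: rim cols 241–331, rows 69–163, centre about (116, 286), so the target is roughly (0.431, 0.2075). The cap is upright in the grip.

Request:
step_arm --targets '[[[0, 0, 0], [18, 0.7, 0], 8], [[0, 0, 0], [25, 1, 0], 8], [[0, 0, 0], [19.5, 1, 0], 8], [[0, 0, 0], [0, 0, 25], 8], [[0, 0, 0], [0, 0, 30], 8]]'

```text
time: 18.03
tool_pos: [0.4331, 0.207, 0.2163]
tcp_rot: [-0.265, 3.123, 0.003]
wrist_force: [0.2, 0.1, -0.5]
width: 0.147
grip_force: 75.5
```

Request:
step_arm --targets '[[[0, 0, 0], [0, 0, 30], 8], [[0, 0, 0], [0, 0, 30], 8], [[0, 0, 0], [0, 0, 20], 8], [[0, 0, 0], [0, 0, 10], 8], [[0, 0, 0], [0, 0, 0], 8]]'

```text
time: 18.45
tool_pos: [0.4298, 0.2057, 0.1212]
tcp_rot: [0.265, -3.125, 0.003]
wrist_force: [0.0, -1.3, -1.7]
width: 0.141
grip_force: 75.4
```

Request:
step_arm --targets '[[[0, 0, 0], [0, 0, 0], 8], [[0, 0, 0], [0, 0, 0], 8], [[0, 0, 0], [0, 0, 0], 8]]'

```text
time: 18.7
tool_pos: [0.4328, 0.2079, 0.1257]
tcp_rot: [-0.267, 3.127, 0.002]
wrist_force: [-0.1, -0.5, -0.5]
width: 0.143
grip_force: 75.4
```

Run:
```python
from h import *
rep(3)
W=read_camera("wrist");T=read_camera("side")
v=np.hstack([cv2.resize(W,(400,300)),cv2.resize(T[150:270,160:320],(400,300))])
cv2.imwrite("pics/w6.png",cv2.cvtColor(v,cv2.COLOR_RGB2BGR))
```

```text
t 18.8 pos [432.54 207.97 125.55] F [-0.25 -0.11 -0.74] M [-0.035 -0.026 -0.002] yaw 1.742 tilt [-3.1e-03  7.0e-04 -1.0e+00] w 12.4 75.4
```

View pics/w6.png

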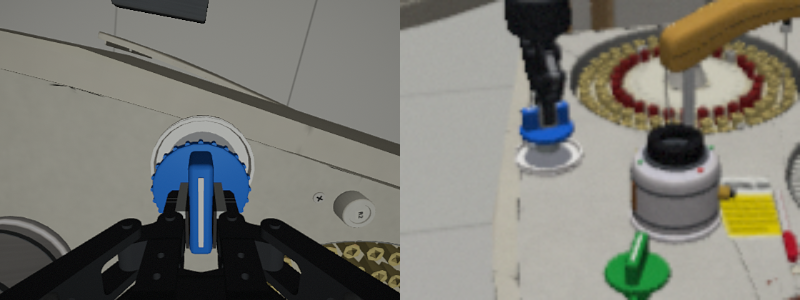

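The cap is centred over the dish in both halves of the picture (wrist: cap centre col 200, dish centre col 202). Lowering gently.

Request:
step_arm --targets '[[[0, 0, 0], [0.8, 0, 4], 8], [[0, 0, 0], [0, 0, 3.5], 8], [[0, 0, 0], [0, 0, 2], 8], [[0, 0, 0], [0, 0, 1], 8], [[0, 0, 0], [0, 0, 0], 8]]' --grip_force 50

```text
time: 19.37
tool_pos: [0.4299, 0.2073, 0.1127]
tcp_rot: [0.269, -3.129, 0.001]
wrist_force: [0.5, 0.4, -0.2]
width: 0.141
grip_force: 75.4
```

Request:
step_arm --targets '[[[0, 0, 0], [0, 0, 0.8], 8], [[0, 0, 0], [0, 0, 0], 8], [[0, 0, 0], [0, 0, 0.8], 8], [[0, 0, 0], [0, 0, 0], 8], [[0, 0, 0], [0, 0, 0], 8]]'

```text
time: 19.78
tool_pos: [0.4305, 0.2075, 0.1123]
tcp_rot: [-0.269, 3.13, 0.0]
wrist_force: [-1.6, -0.6, 5.8]
width: 0.146
grip_force: 76.3
```

```bash
python3 -c "
from h import *
rep(4)"
```

```text
t 19.93 pos [430.55 207.5  112.26] F [-1.83 -0.84  5.77] M [-0.149  0.36   0.013] yaw 1.742 tilt [-4.e-04  1.e-04 -1.e+00] w 12.7 76.3
```

Request:
step_arm --targets '[[[0, 0, 0], [0, 0, -0.6], 8], [[0, 0, 0], [0, 0, 0], 14], [[0, 0, 0], [0, 0, 0], 18], [[0, 0, 0], [0, 0, 0], 24], [[0, 0, 0], [0, 0, 0], 34]]'

```text
time: 20.4
tool_pos: [0.4304, 0.2074, 0.1122]
tcp_rot: [-0.269, 3.13, 0.0]
wrist_force: [-0.4, 0.6, 0.3]
width: 0.393
grip_force: 0.0
```

Request:
step_arm --targets '[[[0, 0, 0], [0, 0, 0], 40], [[0, 0, 0], [0, 0, 0], 40], [[0, 0, 0], [0, 0, -5], 40], [[0, 0, 0], [0, 0, -10], 40], [[0, 0, 0], [0, 0, -20], 40]]'

```text
time: 20.82
tool_pos: [0.4288, 0.2068, 0.1462]
tcp_rot: [0.268, -3.126, 0.002]
wrist_force: [0.2, -0.2, -0.2]
width: 0.466
grip_force: 0.0
```

Request:
step_arm --targets '[[[0, 0, 0], [0, 0, -30], 40], [[0, 0, 0], [0, 0, -35], 40], [[0, 0, 0], [-10, 0, -35], 40], [[0, 0, 0], [-20, 0, -20], 40], [[0, 0, 0], [-10, 0, 0], 40]]'

```text
time: 21.23
tool_pos: [0.4742, 0.2158, 0.2753]
tcp_rot: [-0.268, 3.117, 0.006]
wrist_force: [1.1, 0.3, 1.2]
width: 0.469
grip_force: 0.0
```

Request:
step_arm --targets '[[[0, 0, 0], [0, 0, 0], 40], [[0, 0, 0], [0, 0, 0], 40], [[0, 0, 0], [0, 0, 0], 40]]'

```text
time: 21.48
tool_pos: [0.4683, 0.2137, 0.2657]
tcp_rot: [0.268, -3.126, 0.002]
wrist_force: [-0.5, 0.1, -1.0]
width: 0.47
grip_force: 0.0
```

Run:
```python
from h import *
rep(1)
W=read_camera("wrist");T=read_camera("side")
v=np.hstack([cv2.resize(W,(400,300)),cv2.resize(T[150:270,160:320],(400,300))])
cv2.imwrite("pics/w7.png",cv2.cvtColor(v,cv2.COLOR_RGB2BGR))
```

```text
t 21.48 pos [468.31 213.72 265.69] F [-0.46  0.1  -1.02] M [-0.058  0.038  0.054] yaw 1.7419 tilt [ 3.7e-03 -7.0e-04 -1.0e+00] w 40.1 0.0
```

View pics/w7.png

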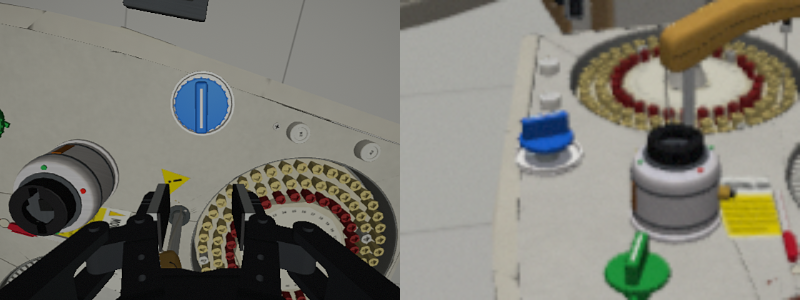

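The cap sits concentric in the dish in the wrist half (cap about (103,203), dish the same). The side half doesn't settle whether it is upright, so I'll check the tilt numerically with a silhouette fit.

Run:
```python
from h import *
from scipy.optimize import minimize
t=np.linspace(0,2*np.pi,60)
disc=np.r_[[[.033*np.cos(a),.033*np.sin(a),z] for a in t for z in(.023,.031)]]
bar=np.array([[x,y,z] for x in(-.029,.029) for y in(-.007,.007) for z in(.031,.059)])
D=[]
for c in("side","wrist","top"):
  I=read_camera(c);k=calibration(c);h=cv2.cvtColor(I,cv2.COLOR_RGB2HSV)
  b=((h[...,0]>100)&(h[...,0]<125)&(h[...,1]>110)&(h[...,2]>40)).astype(np.uint8)
  r,cc=map(int,proj(k,[.431,.208,.03]));w=70 if c=="wrist" else 30
  M=np.zeros_like(b);M[max(r-w,0):r+w,cc-w:cc+w]=b[max(r-w,0):r+w,cc-w:cc+w]
  M=cv2.morphologyEx(M,cv2.MORPH_CLOSE,np.ones((5,5)));D.append((c,k,M,(M>0).sum()))
  print(c,M.sum(),r,cc)
def ren(k,p):
  R=Ro.from_rotvec([p[3],p[4],0])*Ro.from_rotvec([0,0,p[2]]);S=4;m=np.zeros((420*S,560*S),np.uint8)
  for P in(disc,bar):
    q=(R.apply(P)+[p[0],p[1],.004])@k["R"].T+k["t"];q=q@k["camera_matrix"].T;q=q[:,:2]/q[:,2:]
    cv2.fillConvexPoly(m,cv2.convexHull(((q+.5)*S).round().astype(np.int32)),1)
  return cv2.resize(m.astype(np.float32),(560,420),interpolation=cv2.INTER_AREA)
for c,k,M,n in D:
  # shift-only free per camera (calibration bias), compare tilts
  f=lambda v,tl:np.abs(ren(k,[.431+v[0],.208+v[1],.172+v[2]*10,*tl])-M).sum()/n
  for tl in([0,0],[.15,0],[-.15,0],[0,.15],[0,-.15]):
    o=minimize(f,[0,0,0],args=(tl,),method="Nelder-Mead",options=dict(initial_simplex=np.array([[0,0,0],[.004,0,0],[0,.004,0],[0,0,.01]]),maxiter=60))
    print(c,tl,round(o.fun,3),o.x.round(4))
for n,z in(("dish",0),):
  k=calibration("wrist")
  for q in tip_of("wrist",n):print(n,q["score"],onz(k,q["at"],z))
```

```text
side 279 205 218
wrist 4455 148 282
top 437 247 193
side [0, 0] 0.17 [-0.0015  0.0016  0.0076]
side [0.15, 0] 0.198 [-0.0018  0.0102 -0.0092]
side [-0.15, 0] 0.143 [-0.0018 -0.0074  0.0091]
side [0, 0.15] 0.179 [-0.0064  0.0009  0.0094]
side [0, -0.15] 0.192 [ 0.003   0.0031 -0.    ]
wrist [0, 0] 0.045 [-0.0012 -0.0011  0.0046]
wrist [0.15, 0] 0.041 [-0.0008  0.0027  0.0099]
wrist [-0.15, 0] 0.05 [-0.0007 -0.0051  0.0053]
wrist [0, 0.15] 0.057 [-0.0047 -0.0012  0.0082]
wrist [0, -0.15] 0.043 [ 0.0034 -0.001  -0.0041]
top [0, 0] 0.067 [-0.0016  0.0012  0.0031]
top [0.15, 0] 0.062 [-0.0015  0.0053  0.0042]
top [-0.15, 0] 0.067 [-0.0017 -0.0026 -0.0001]
top [0, 0.15] 0.074 [-0.0057  0.0012  0.0071]
top [0, -0.15] 0.068 [0.0023 0.0015 0.0038]
```

Zero tilt gives agreement between all three cameras: cap at about (0.4296, 0.2085), within 2 mm of the dish centre. A tilted cap on a flat foot wouldn't be stable anyway, so I'm handing in.

```bash
python3 -c "
from workcell import *
print(finish_job())"
```

```text
the job is handed in; nothing more can be done
None
```

The tank was vented at the first stop (pawl pushed about 0.09 rad), and the blue cap was pressed about 4.75 mm, turned to release and lifted out. It now stands upright in the dish within about 2 mm of centre by camera estimate. The job was handed in after about 22 s, and no verdict came back.

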